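# Stack a lens kit on the height stage

## Task

Stack the lens kit on the plate of the height stage for its height check: first the black lens cell, on it the brass spacer, then the silver lens cell, and the red cap on top, each upright and centred on the stage. The stage has been left at an unknown height, so feel for the top of the pile and set each part down on it gently rather than dropping it. Leave the cans, the tape roll, the jar and the blue bin where they stand.

Things in the scene. Friction and masses are not known exactly. Their poses are not given: they have to be found in the camera images.
- stage: Height stage, fixed to the bench: a dark round steel foot of 84 mm diameter, carrying a white round plate of 72 mm diameter with a small blue dot at its centre. The flat top of the plate is 30 to 55 mm above the bench, not known beforehand, and does not yield when pressed. The origin is on the stage's vertical axis at bench level (the underside of the foot); z is up. Plate and foot share this axis.
- black_cell_c (a point): Black lens cell, a round drum with a flat rim and a pale blue lens sunk 1 to 6 mm below the rim, 58 mm diameter, 28 mm high to the rim, about 0.14 kg, standing on the bench. The point is on its axis, half-way up, 14 mm above its underside; z is up along the axis.
- spacer_c (a point): Brass (orange-yellow) spacer, a plain open ring, 54 mm outer and 36 mm inner diameter, 24 mm high, about 0.14 kg, standing on the bench. The point is on its axis, half-way up, 12 mm above its underside; z is up along the axis.
- silver_cell_c (a point): Silver (aluminium) lens cell, a round drum with a flat rim and a violet lens sunk 1 to 6 mm below the rim, 54 mm diameter, 26 mm high to the rim, about 0.14 kg, standing on the bench. The point is on its axis, half-way up, 13 mm above its underside; z is up along the axis.
- cap_c (a point): Red cap, a closed flat-topped round drum, 58 mm diameter, 24 mm high, about 0.09 kg, standing on the bench. The point is on its axis, half-way up, 12 mm above its underside; z is up along the axis.
- swab_can: Bystander: steel can of white swabs, 66 mm diameter, 62 mm high (a few swabs stick out 3 mm). Origin at the centre of its underside. Loose.
- screw_can: Bystander: smaller steel can of brass screws, 58 mm diameter, 50 mm high. Origin at the centre of its underside. Loose.
- tape_roll: Bystander: yellow-green tape roll lying flat, 68 mm outer and 48 mm inner diameter, 19 mm high. Origin at the centre of its underside. Loose.
- solvent_jar: Bystander: white jar with a steel cap, 50 mm diameter, 65 mm high. Origin at the centre of its underside. Loose.
- blue_bin: Bystander: small open blue bin, 66 by 58 mm (x, y), 36 mm high. Origin at the centre of its underside. Loose.
Mind the look-alikes: they are no part of the job. Leave any pink or turquoise look-alike of the part that bears black_cell_c alone.

How it is judged:
By the outcome, as a careful person would: the job done as asked, in the order asked, and still so for the second after the job is handed in, with the robot touching nothing.
It also fails if it takes over 106 s, if anything falls off the work surface, if the arm or the gripper's body presses on something with over 40 N, if the wrist force passes 120 N, or if a joint passes its speed limit or range.

## Robot

A 6-joint arm with a two-finger parallel gripper is mounted at the origin on the work surface. World frame = base frame: x ahead of the robot, y to its left, z up, the work surface at z = 0. Lengths are in m, angles in rad, forces in N, time in s.
With the tool pointing down it reaches from about 0.35 to 0.975 m from the base axis. Payload 4.9 kg.
Tool frame: the origin (TCP) lies at the very end of the fingers, on their centre line; the grasp point (between the pads) lies 19 mm behind it; z points along the fingers, y is the line along which they close (so a half turn about z gives the same grasp; the last joint's range is limited). The gripper opens to 85 mm and grips with 20 to 120 N. Pads are 22 mm wide; open, the fingers measure 114 mm over their backs; the gripper's body (76 mm by 85 mm) begins 54 mm behind the grasp point. The pads swing forward as they close: fully open they stand 13 mm farther back than shut.
Start: joints at [-1.227, 0.053, 1.613, -0, 1.476, -0.119], TCP at [0.279, -0.559, 0.231] pointing down, gripper open.
Joint ranges: [-3.01, 3.01], [-1.01, 2.22], [0.06, 2.58], [-1.02, 4.17], [0.09, 2.62], [-3.14, 3.14]. Speed limits (rad/s): [2.57, 2.57, 3.14, 3.14, 3.14, 3.14].

## Interface

Orientations are given as a rotation vector (axis times angle).
In Python, from station import * gives the robot as it stands.
- The arm moves only by the shell command python3 -m crank 'ROWS' [OPENING] [FORCE]. ROWS is JSON, a list of rows, each an object with "offset": the shift along the tool's x, y, z in m, a list of three; "twist": the turn, a rotation vector about the tool's x, y, z in degrees, a list of three. In form: [{"offset": [x, y, z], "twist": [rx, ry, rz]}, ...]. A call has 1 to 20 rows; each row is the pose to reach, as a shift and turn from the pose commanded when the call began, along the tool's axes at that moment; what a row does not reach only later rows make up. A row lasts 1/8 s, in which the tool goes at most 62.5 mm and 10.7 degrees, less where a joint would pass 70% of its speed; a pose out of reach is approached as far as the arm can. A call with a gripper value outside its range is refused whole. OPENING is the opening, from 0 (shut) to 1 (fully open), set as the call begins (- or left out, the last holds). The fingers move at their own pace and stop on an object; FORCE is the grip in N (left out, the last holds). Time passes only in rows, so rows that repeat a pose let the fingers close. It gives the time, the measured TCP pose, the force, the opening and the grip force at its end, in the units of the state.
- get_obs(): the state, without advancing time (a new reading comes with each control period).
- get_image(name): name is "scene" or "top" or "wrist"; returns the picture (384x512x3 uint8, red, green, blue); there is no depth.
- get_calibration(name): a dict with "intrinsics" (3x3 intrinsics, pixels), "world_from_camera" (4x4, takes a point from camera to world coordinates); the wrist camera has in their place "tool_from_camera" (4x4, takes a point from camera to tool coordinates, whose origin is the TCP and whose axes are the flange's). Camera axes: x right, y up, looking along -z (the intrinsics and any distortion apply to the point x, -y, -z); pixel columns grow to the right and rows downward; lengths in m; the calibration is good to about 2 mm. A picture is of the moment at which its call begins: read the wrist's pose just before it. get_calibration takes no time and is no camera call.
- finish_job(): hands the job in; it is judged then, once.
Trained networks look in the newest picture that a camera, given by its name, has taken for a name from the list of things; names that differ only in an ending like _2 or _b are one class to them, and where a whole thing is asked for, a point or a joint stands for the part that bears it (a point fixed in the world has none). Each returns a list of dicts, best first, with "confidence" (0 to 1); they miss things now and then, are a little off and sometimes report something else, mostly with a low value. They report only what shows in the picture. A call takes as long as a camera call. They do not tell look-alikes from the thing itself.
- cut_out(query, camera): "region" (384x512 bool, what is visible of it) and "rect" ([centre column, centre row, width, height] in pixels, round what is visible of it).
The state is a dict: "t": time; "q": joint angles; "dq": joint speeds; "effort": joint torques, N m; "tool_pos": TCP position; "tool_rot": TCP orientation; "contact_force": force on the tool from outside, world axes, zero at the start; "wrist_torque": the same for the moment, N m; "opening": finger opening in m; "grip_force": force on a finger pad.
Only numpy, scipy, OpenCV 4.12 (cv2) and the standard library are available. Lean on these libraries where they do the work, as an engineer would, in place of code of your own. Each camera call takes 0.05 s, during which the arm holds its last target. There are 200 camera calls.

## Working session

There is one attempt and no reset: what is moved stays moved. The work goes in short steps, Python scripts to look and compute and a shell command to move; the robot and the scene stay as the last step left them, time stands still between calls to the robot, and variables do not carry over. Pictures are saved under pics/ and viewed, at most 15 in all, crops included, and the job is handed in when it is done.

```bash
mkdir -p pics; ls
cat > h.py <<'E'
from station import *
import numpy as np, cv2
def save(n,f):
    im=get_image(n); cv2.imwrite('pics/'+f,im[:,:,::-1]); return im
E
python3 - <<'E'
from h import *
a=save('top','top1.png'); b=save('scene','sc1.png')
o=get_obs(); print({k:np.round(v,3).tolist() for k,v in o.items()})
for c in('top','scene','wrist'):
    print(c,{k:np.round(v,4).tolist() for k,v in get_calibration(c).items()})
E
```

```text
pics
{'t': 0.1, 'q': [-1.227, 0.053, 1.614, -0.0, 1.476, -0.119], 'dq': [-0.0, -0.001, -0.001, 0.001, 0.003, -0.001], 'effort': [0.0, -39.49, -37.136, -0.0, 0.004, 0.0], 'tool_pos': [0.279, -0.559, 0.23], 'tool_rot': [-3.056, -0.72, 0.0], 'contact_force': [-0.071, 1.004, 0.459], 'wrist_torque': [-0.023, 0.025, -0.023], 'grip_force': 0.0, 'opening': 0.085}
top {'intrinsics': [[347.7836, 0.0, 253.4067], [0.0, 347.7836, 194.2838], [0.0, 0.0, 1.0]], 'world_from_camera': [[-0.0477, 0.9729, -0.2263, 0.3066], [-0.9988, -0.0451, 0.0165, 0.0053], [0.0059, 0.2268, 0.9739, 0.9129], [0.0, 0.0, 0.0, 1.0]]}
scene {'intrinsics': [[349.5841, 0.0, 253.1629], [0.0, 349.5841, 192.6509], [0.0, 0.0, 1.0]], 'world_from_camera': [[-0.064, -0.7827, 0.6191, 1.0109], [0.9979, -0.0424, 0.0496, 0.0232], [-0.0126, 0.6209, 0.7838, 0.7093], [0.0, 0.0, 0.0, 1.0]]}
wrist {'intrinsics': [[284.0028, 0.0, 257.492], [0.0, 284.0028, 190.5185], [0.0, 0.0, 1.0]], 'tool_from_camera': [[0.0007, 0.9498, 0.3128, 0.0793], [1.0, -0.0012, 0.0013, 0.0002], [0.0017, 0.3128, -0.9498, -0.1423], [0.0, 0.0, 0.0, 1.0]]}
```

View pics/top1.png

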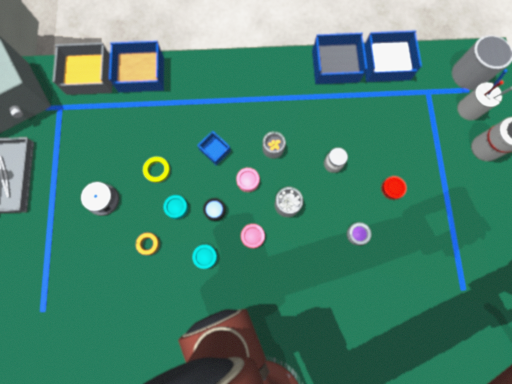

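View pics/sc1.png

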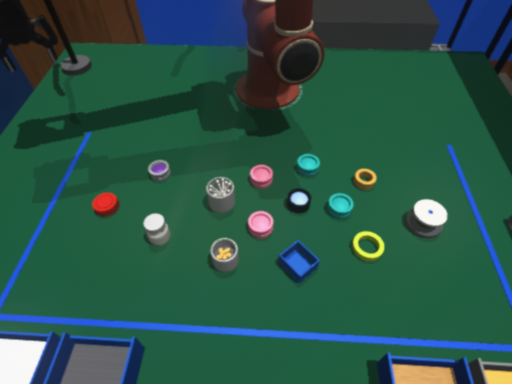

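The top view shows the stage at about (97,196), black cell (214,209), spacer (147,244), silver (359,233) and cap (395,187). The pink and turquoise look-alikes sit around the black cell. Next I'll locate everything with the networks and the cylinder silhouettes.

```bash
cat >> h.py <<'E'
from scipy.optimize import least_squares
from scipy.spatial.transform import Rotation as R
DIM=dict(black_cell_c=(.029,.028),spacer_c=(.027,.024),silver_cell_c=(.027,.026),cap_c=(.029,.024),swab_can=(.033,.062),screw_can=(.029,.05),tape_roll=(.034,.019),solvent_jar=(.025,.065))
def cam(n,o=None):
    c=get_calibration(n)
    if n!='wrist': return c['intrinsics'],c['world_from_camera']
    T=np.eye(4);T[:3,:3]=R.from_rotvec(o['tool_rot']).as_matrix();T[:3,3]=o['tool_pos']
    return c['intrinsics'],T@c['tool_from_camera']
def proj(K,W,P):
    p=(np.atleast_2d(P)-W[:3,3])@W[:3,:3]; p=p*[1,-1,-1]
    u=p@K.T; return u[:,:2]/u[:,2:]
def ray(K,W,uv):
    d=np.linalg.inv(K)@[uv[0],uv[1],1]; return W[:3,:3]@(d*[1,-1,-1])
def onplane(K,W,uv,z):
    d=ray(K,W,uv); return W[:3,3]+d*(z-W[2,3])/d[2]
def silh(K,W,x,y,r,h,z0=0):
    a=np.linspace(0,2*np.pi,60,endpoint=False)
    P=np.vstack([np.c_[x+r*np.cos(a),y+r*np.sin(a),0*a+z] for z in(z0,z0+h)])
    hull=cv2.convexHull(proj(K,W,P).astype(np.float32)); m=cv2.moments(hull)
    b=hull[:,0]; return np.r_[m['m10'],m['m01']]/m['m00'],np.r_[b.min(0),b.max(0)]
def fit(views,r,h,z0=0):
    """views: list of (K,W,region)"""
    obs=[]
    for K,W,g in views:
        c,_=cv2.findContours(g.astype(np.uint8),0,2); c=max(c,key=cv2.contourArea)
        m=cv2.moments(cv2.convexHull(c)); obs.append(np.r_[m['m10'],m['m01']]/m['m00'])
    f=lambda p:np.concatenate([silh(K,W,p[0],p[1],r,h,z0)[0]-u for (K,W,_),u in zip(views,obs)])
    s=least_squares(f,onplane(*views[0][:2],obs[0],z0+h/2)[:2],diff_step=1e-3,x_scale=.01)
    return s.x,s.fun
E
python3 - <<'E'
from h import *
for c in('top','scene'):get_image(c)
for n in list(DIM)+['stage','blue_bin']:
    vs=[]
    for c in('top','scene'):
        for d in cut_out(n,c)[:6]:
            print(n,c,round(d['confidence'],2),np.round(d['rect']).tolist(),end=' ')
            K,W=cam(c)
            if n in DIM: 
                x,f=fit([(K,W,d['region'])],*DIM[n]); print(np.round(x,4),end='')
            else: print(np.round(onplane(K,W,d['rect'][:2],.03),3),end='')
            print()
for c in('top','scene'):
    im=get_image(c).astype(int); K,W=cam(c)
    m=(im[...,2]-im[...,0]>40); ys,xs=np.nonzero(m)
    u0,v0={'top':(97,196),'scene':(430,211)}[c]
    k=(abs(xs-u0)<10)&(abs(ys-v0)<8); u=(xs[k].mean(),ys[k].mean()); print(c,u,k.sum(),[np.round(onplane(K,W,u,z),4) for z in(.03,.0425,.055)])
E
```

```text
black_cell_c top 0.96 [176.0, 207.0, 22.0, 22.0] [0.4912 0.1955]
black_cell_c top 0.88 [252.0, 235.0, 20.0, 23.0] [ 0.4046 -0.0024]
black_cell_c top 0.84 [216.0, 209.0, 16.0, 26.0] [0.4788 0.0947]
black_cell_c top 0.6 [250.0, 182.0, 19.0, 23.0] [0.5563 0.0034]
black_cell_c top 0.57 [205.0, 257.0, 22.0, 26.0] [0.358  0.1219]
black_cell_c scene 0.84 [300.0, 202.0, 28.0, 27.0] [0.4803 0.0937]
black_cell_c scene 0.83 [261.0, 225.0, 23.0, 27.0] [0.5555 0.0016]
black_cell_c scene 0.69 [340.0, 208.0, 27.0, 28.0] [0.4916 0.1954]
black_cell_c scene 0.65 [309.0, 165.0, 25.0, 25.0] [0.359  0.1216]
black_cell_c scene 0.65 [263.0, 178.0, 23.0, 19.0] [ 0.4064 -0.0023]
spacer_c top 0.7 [149.0, 243.0, 25.0, 22.0] [0.3976 0.2687]
spacer_c top 0.17 [337.0, 159.0, 14.0, 22.0] [ 0.601  -0.2382]
spacer_c scene 0.92 [363.0, 179.0, 23.0, 21.0] [0.3989 0.2665]
silver_cell_c top 0.91 [357.0, 236.0, 25.0, 27.0] [ 0.3973 -0.2759]
silver_cell_c scene 0.75 [162.0, 171.0, 20.0, 19.0] [ 0.3975 -0.2772]
cap_c top 0.92 [396.0, 188.0, 26.0, 17.0] [ 0.515  -0.3852]
cap_c scene 0.77 [104.0, 202.0, 30.0, 21.0] [ 0.5162 
[... 549 characters left out ...]
.0, 32.0, 30.0] [0.5972 0.2479]
solvent_jar top 0.76 [337.0, 158.0, 17.0, 23.0] [ 0.5936 -0.2301]
solvent_jar scene 0.65 [156.0, 229.0, 30.0, 31.0] [ 0.5951 -0.2319]
stage top 0.71 [100.0, 203.0, 39.0, 35.0] [0.508 0.388 0.03 ]
stage scene 0.6 [426.0, 222.0, 40.0, 36.0] [0.539 0.384 0.03 ]
blue_bin scene 0.74 [300.0, 260.0, 41.0, 41.0] [0.654 0.092 0.03 ]
top (np.float64(95.18181818181819), np.float64(195.8181818181818)) 11 [array([0.5267, 0.401 , 0.03  ]), array([0.5235, 0.3954, 0.0425]), array([0.5204, 0.3898, 0.055 ])]
scene (np.float64(430.3333333333333), np.float64(211.46666666666667)) 15 [array([0.5084, 0.4012, 0.03  ]), array([0.5176, 0.3943, 0.0425]), array([0.5269, 0.3873, 0.055 ])]
```

```bash
cat >> h.py <<'E'
def to(x,y,z,yaw=0):
    """tool-frame offset (mm) and twist to pose at x,y,z, tool x axis at yaw deg, pointing down"""
    o=get_obs(); M=R.from_rotvec(o['tool_rot']).as_matrix()
    c,s=np.cos(np.radians(yaw)),np.sin(np.radians(yaw))
    T=np.array([[c,s,0],[s,-c,0],[0,0,-1]])
    print('offset mm',np.round(1e3*M.T@(np.array([x,y,z])-o['tool_pos']),1),'twist',np.round(np.degrees(R.from_matrix(M.T@T).as_rotvec()),2),'t',round(o['t'],2))
E
python3 -c "
from h import *
to(.4795,.094,.12)"
```

```text
offset mm [ 471.  -495.   111.3] twist [-0.   -0.   26.52] t 1.3
```

```bash
python3 -m crank '[{"offset":[0.04,-0.04,0],"twist":[0,0,9]},{"offset":[0.08,-0.085,0],"twist":[0,0,18]},{"offset":[0.471,-0.495,0.03],"twist":[0,0,26.5]},{"offset":[0.471,-0.495,0.03],"twist":[0,0,26.5]},{"offset":[0.471,-0.495,0.03],"twist":[0,0,26.5]},{"offset":[0.471,-0.495,0.03],"twist":[0,0,26.5]},{"offset":[0.471,-0.495,0.03],"twist":[0,0,26.5]},{"offset":[0.471,-0.495,0.03],"twist":[0,0,26.5]},{"offset":[0.471,-0.495,0.111],"twist":[0,0,26.5]},{"offset":[0.471,-0.495,0.111],"twist":[0,0,26.5]},{"offset":[0.471,-0.495,0.111],"twist":[0,0,26.5]},{"offset":[0.471,-0.495,0.111],"twist":[0,0,26.5]},{"offset":[0.471,-0.495,0.111],"twist":[0,0,26.5]},{"offset":[0.471,-0.495,0.111],"twist":[0,0,26.5]}]' 1
cat > look.py <<'E'
from h import *
import sys
n,f=sys.argv[1],sys.argv[2]; z0=float(sys.argv[3]) if len(sys.argv)>3 else 0
o=get_obs(); save('wrist',f); K,W=cam('wrist',o)
print('tcp',np.round(o['tool_pos'],4))
for d in cut_out(n,'wrist')[:4]:
    x,_=fit([(K,W,d['region'])],*DIM[n],z0)
    print(n,round(d['confidence'],2),np.round(d['rect']),np.round(x,4),'model box',np.round(silh(K,W,*x,*DIM[n],z0)[1]))
    to(x[0],x[1],.02)
E
python3 look.py black_cell_c w1.png
```

```text
t: 3.05
tool_pos: [0.4798, 0.0934, 0.121]
tool_rot: [3.141, -0.0, 0.001]
contact_force: [-0.6, -0.7, 1.1]
opening: 0.0856
grip_force: 0.0
tcp [0.4798 0.0934 0.121 ]
black_cell_c 0.73 [366. 103.  80.  77.] [0.5551 0.0036] model box [326.  63. 408. 139.]
offset mm [ 75.   89.3 101.4] twist [ 0.01 -0.1  -0.07] t 3.15
black_cell_c 0.66 [254. 189.  60.  74.] [0.4788 0.0948] model box [222. 155. 289. 224.]
offset mm [ -1.4  -1.8 101.3] twist [ 0.01 -0.1  -0.07] t 3.15
black_cell_c 0.64 [232. 298.  60.  68.] [0.3579 0.1217] model box [200. 266. 258. 330.]
offset mm [-122.3  -28.6  101.1] twist [ 0.01 -0.1  -0.07] t 3.15
black_cell_c 0.62 [144. 180.  72.  70.] [0.4903 0.1953] model box [105. 142. 181. 212.]
offset mm [  10.  -102.3  101.3] twist [ 0.01 -0.1  -0.07] t 3.15
```

View pics/w1.png

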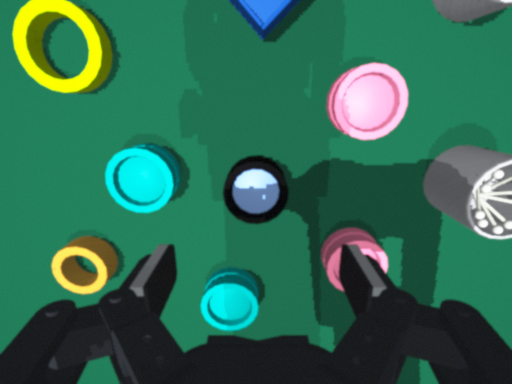

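The view shows the black cell at (256,189), with turquoise and pink look-alikes well clear of the fingers. I'll go down and grip.

```bash
python3 -m crank '[{"offset":[-0.001,-0.001,0.06],"twist":[0,0,0]},{"offset":[-0.001,-0.001,0.1],"twist":[0,0,0]},{"offset":[-0.001,-0.001,0.119],"twist":[0,0,0]},{"offset":[-0.001,-0.001,0.119],"twist":[0,0,0]}]' 1; python3 -m crank '[{"offset":[0,0,0],"twist":[0,0,0]},{"offset":[0,0,0],"twist":[0,0,0]},{"offset":[0,0,0],"twist":[0,0,0]},{"offset":[0,0,0],"twist":[0,0,0]},{"offset":[0,0,0],"twist":[0,0,0]}]' 0 35; python3 -c "
from h import *
save('wrist','w2.png'); to(.522,.392,.15)"
```

```text
t: 3.65
tool_pos: [0.4773, 0.094, 0.0002]
tool_rot: [3.141, -0.002, -0.005]
contact_force: [-0.6, 0.8, 0.7]
opening: 0.0852
grip_force: 0.0
t: 4.28
tool_pos: [0.4803, 0.0948, 0.0035]
tool_rot: [3.141, 0.0, 0.006]
contact_force: [-0.6, -1.9, 6.3]
opening: 0.0572
grip_force: 38.1
offset mm [  42.3 -297.1 -146.5] twist [ 0.02 -0.21  0.01] t 4.33
```

View pics/w2.png

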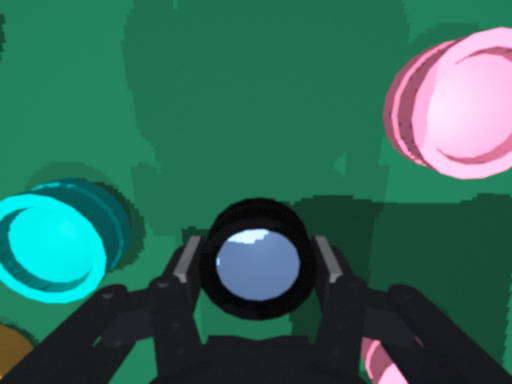

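Black cell is held centrally between the pads at (258,260). I'll lift it and view the stage from beside it.

```bash
python3 -m crank '[{"offset":[0,0,-0.02],"twist":[0,0,0]},{"offset":[0,0,-0.07],"twist":[0,0,0]},{"offset":[-0.005,-0.04,-0.125],"twist":[0,0,0]},{"offset":[-0.01,-0.1,-0.146],"twist":[0,0,0]},{"offset":[-0.01,-0.16,-0.146],"twist":[0,0,0]},{"offset":[-0.01,-0.22,-0.146],"twist":[0,0,0]},{"offset":[-0.01,-0.28,-0.146],"twist":[0,0,0]},{"offset":[-0.01,-0.297,-0.146],"twist":[0,0,0]},{"offset":[-0.01,-0.297,-0.146],"twist":[0,0,0]},{"offset":[-0.01,-0.297,-0.146],"twist":[0,0,0]},{"offset":[-0.01,-0.297,-0.146],"twist":[0,0,0]}]'
python3 - <<'E'
from h import *
o=get_obs(); im=save('wrist','w3.png').astype(int); K,W=cam('wrist',o); print(o['tool_pos'],o['contact_force'])
print('dot expected',proj(K,W,[[.522,.392,.048]]))
E
```

```text
t: 5.7
tool_pos: [0.4687, 0.3905, 0.1473]
tool_rot: [3.141, -0.002, -0.0]
contact_force: [0.2, -1.1, -2.9]
opening: 0.0571
grip_force: 38.3
[0.46865714 0.39048613 0.14727764] [ 0.15256746 -1.12284001 -2.87289616]
dot expected [[255.17857919 129.69261978]]
```

View pics/w3.png

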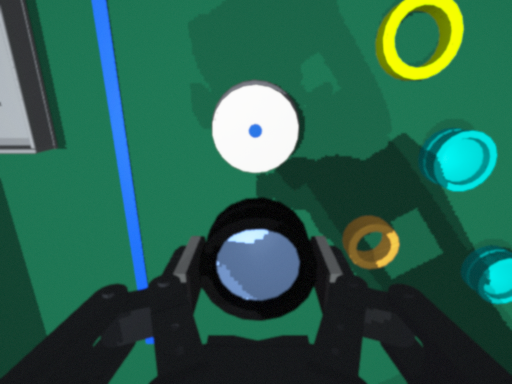

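The white plate is at (255,128) with its dot at (255,130). The held cell is at (258,258).

Run:
```python
from h import *
from h import R as Rot
im=cv2.imread('pics/w3.png').astype(int); o=get_obs(); K,W=cam('wrist',o)
m=((im.min(2)>140)).astype(np.uint8); c=[k for k in cv2.findContours(m,0,1)[0] if cv2.contourArea(k)>3000]
for k in c:
    (u,v),ax,_=e=cv2.fitEllipse(k); print(e)
b=(im[...,0]-im[...,2]>70); ys,xs=np.nonzero(b); k=(abs(xs-255)<10)&(abs(ys-130)<10); d=(xs[k].mean()+.0,ys[k].mean()); print('dot',d)
C=max(c,key=lambda k:-abs(k[:,0,0].mean()-255))[:,0]
for z in np.arange(.03,.056,.005):
    P=np.array([onplane(K,W,p,z)[:2] for p in C]); (x,y),r=cv2.minEnclosingCircle(P.astype(np.float32))
    print(round(z,3),'diam',2000*np.median(np.hypot(*(P-[x,y]).T)),'dot',np.round(onplane(K,W,d,z),4))
```

```text
((254.7436981201172, 128.02415466308594), (85.65560913085938, 87.66500854492188), 169.379150390625)
dot (np.float64(254.95205479452054), np.float64(130.34931506849315))
0.03 diam 77.1826552110132 dot [0.5195 0.3926 0.03  ]
0.035 diam 75.69612667630399 dot [0.5201 0.3925 0.035 ]
0.04 diam 74.20947567686189 dot [0.5206 0.3925 0.04  ]
0.045 diam 72.72278766580453 dot [0.5212 0.3924 0.045 ]
0.05 diam 71.23636733741334 dot [0.5217 0.3924 0.05  ]
0.055 diam 69.75019760133117 dot [0.5223 0.3923 0.055 ]
```

```bash
cat > ok.py <<'E'
# exit 1 once the held part is pressed from below
from station import *; import sys
f=get_obs()['contact_force'][2]; sys.exit(f>float(sys.argv[1]))
E
python3 -m crank '[{"offset":[0.04,-0.002,0.01],"twist":[0,0,0]},{"offset":[0.053,-0.002,0.05],"twist":[0,0,0]},{"offset":[0.053,-0.002,0.08],"twist":[0,0,0]},{"offset":[0.053,-0.002,0.087],"twist":[0,0,0]},{"offset":[0.053,-0.002,0.087],"twist":[0,0,0]},{"offset":[0.053,-0.002,0.087],"twist":[0,0,0]}]'
D='.'; for i in 1; do
python3 ok.py 2.5 && python3 -m crank '[{"offset":[0,0,0.001],"twist":[0,0,0]},{"offset":[0,0,0.002],"twist":[0,0,0]},{"offset":[0,0,0.002],"twist":[0,0,0]}]' | grep -E "tool_pos|contact" && python3 ok.py 2.5 && python3 -m crank '[{"offset":[0,0,0.001],"twist":[0,0,0]},{"offset":[0,0,0.002],"twist":[0,0,0]},{"offset":[0,0,0.002],"twist":[0,0,0]}]' | grep -E "tool_pos|contact" && python3 ok.py 2.5 && python3 -m crank '[{"offset":[0,0,0.001],"twist":[0,0,0]},{"offset":[0,0,0.002],"twist":[0,0,0]}]' | grep -E "tool_pos|contact" && python3 ok.py 2.5 && python3 -m crank '[{"offset":[0,0,0.001],"twist":[0,0,0]},{"offset":[0,0,0.001],"twist":[0,0,0]}]' | grep -E "tool_pos|contact" && python3 ok.py 2.5 && python3 -m crank '[{"offset":[0,0,0.001],"twist":[0,0,0]},{"offset":[0,0,0.001],"twist":[0,0,0]}]' | grep -E "tool_pos|contact" && python3 ok.py 2.5 && python3 -m crank '[{"offset":[0,0,0.001],"twist":[0,0,0]},{"offset":[0,0,0.001],"twist":[0,0,0]}]' | grep -E "tool_pos|contact"; done
```

```text
t: 6.5
tool_pos: [0.5225, 0.3946, 0.0625]
tool_rot: [-3.14, -0.0, -0.005]
contact_force: [-0.4, 0.7, -1.7]
opening: 0.0566
grip_force: 38.4False
```

```bash
sed -i 's/sys.exit(f/sys.exit(int(f/; s/argv\[1\]))/argv[1])))/' ok.py; tail -1 ok.py
cat > avg.py <<'E'
from h import *
P=[];F=[]
for i in range(6):
    get_image('wrist'); o=get_obs(); P.append(o['tool_pos']);F.append(o['contact_force'])
print('avg',np.mean(P,0).round(4),np.std(P,0).round(4),np.mean(F,0).round(1))
E
python3 avg.py
```

```text
f=get_obs()['contact_force'][2]; sys.exit(int(f>float(sys.argv[1])))
avg [0.5221 0.3945 0.0619] [0.0003 0.0002 0.0005] [-0.1  0.  -1.8]
```

```bash
g(){ grep -E "^t:|tool_pos|contact"; }
python3 -m crank '[{"offset":[0,0.002,0.003],"twist":[0,0,0]},{"offset":[-0.0005,0.002,0.005],"twist":[0,0,0]},{"offset":[-0.0005,0.002,0.006],"twist":[0,0,0]},{"offset":[-0.0005,0.002,0.006],"twist":[0,0,0]}]' | g && python3 ok.py 2.5 && python3 -m crank '[{"offset":[0,0,0.001],"twist":[0,0,0]},{"offset":[0,0,0.002],"twist":[0,0,0]}]' | g && python3 ok.py 2.5 && python3 -m crank '[{"offset":[0,0,0.001],"twist":[0,0,0]},{"offset":[0,0,0.002],"twist":[0,0,0]}]' | g && python3 ok.py 2.5 && python3 -m crank '[{"offset":[0,0,0.001],"twist":[0,0,0]},{"offset":[0,0,0.001],"twist":[0,0,0]}]' | g && python3 ok.py 2.5 && python3 -m crank '[{"offset":[0,0,0.001],"twist":[0,0,0]},{"offset":[0,0,0.001],"twist":[0,0,0]}]' | g && python3 ok.py 2.5 && python3 -m crank '[{"offset":[0,0,0.001],"twist":[0,0,0]},{"offset":[0,0,0.001],"twist":[0,0,0]}]' | g && python3 ok.py 2.5 && python3 -m crank '[{"offset":[0,0,0.001],"twist":[0,0,0]},{"offset":[0,0,0.001],"twist":[0,0,0]}]' | g; python3 avg.py
```

```text
t: 7.3
tool_pos: [0.5208, 0.3919, 0.054]
contact_force: [0.1, -0.0, -1.1]
t: 7.55
tool_pos: [0.5209, 0.3921, 0.0525]
contact_force: [-1.6, -0.9, 3.0]
avg [0.521  0.3921 0.0525] [0. 0. 0.] [-0.2 -0.1 -0.4]
```

```bash
g(){ grep -E "^t:|tool_pos|contact"; }
python3 -m crank '[{"offset":[0,0,0.001],"twist":[0,0,0]},{"offset":[0,0,0.001],"twist":[0,0,0]},{"offset":[0,0,0.001],"twist":[0,0,0]}]' | g && python3 ok.py 3.5 && python3 -m crank '[{"offset":[0,0,0.001],"twist":[0,0,0]},{"offset":[0,0,0.001],"twist":[0,0,0]},{"offset":[0,0,0.001],"twist":[0,0,0]}]' | g && python3 ok.py 3.5 && python3 -m crank '[{"offset":[0,0,0.001],"twist":[0,0,0]},{"offset":[0,0,0.001],"twist":[0,0,0]},{"offset":[0,0,0.001],"twist":[0,0,0]}]' | g; python3 avg.py
```

```text
t: 8.22
tool_pos: [0.5209, 0.3921, 0.0524]
contact_force: [-3.2, -2.3, 5.1]
avg [0.521  0.3921 0.0524] [0. 0. 0.] [-3.1 -1.7  5.2]
```

```bash
python3 -m crank '[{"offset":[0,0,0],"twist":[0,0,0]},{"offset":[0,0,0],"twist":[0,0,0]},{"offset":[0,0,0],"twist":[0,0,0]},{"offset":[0,0,-0.03],"twist":[0,0,0]},{"offset":[0,0,-0.07],"twist":[0,0,0]},{"offset":[0,0,-0.1],"twist":[0,0,0]},{"offset":[0,0,-0.1],"twist":[0,0,0]},{"offset":[0,0,-0.1],"twist":[0,0,0]}]' 1; python3 look.py black_cell_c w4.png 0.049; python3 -c "
from h import *
to(.398,.2675,.12)"
```

```text
t: 9.52
tool_pos: [0.5203, 0.3916, 0.1499]
tool_rot: [3.141, 0.0, -0.002]
contact_force: [-1.1, 0.1, -0.2]
opening: 0.0851
grip_force: 0.0
tcp [0.5203 0.3916 0.1499]
black_cell_c 0.96 [258. 196.  70.  76.] [0.5198 0.3918] model box [221. 158. 293. 233.]
offset mm [  0.4  -0.7 128.9] twist [0.11 0.18 0.02] t 9.62
black_cell_c 0.66 [447. 208.  69.  62.] [0.5096 0.2308] model box [401. 170. 490. 244.]
offset mm [ -9.8 160.3 129.2] twist [0.11 0.18 0.02] t 9.62
black_cell_c 0.63 [482. 307.  60.  56.] [0.4066 0.1688] model box [445. 271. 528. 339.]
offset mm [-112.9  222.2  129.6] twist [0.11 0.18 0.02] t 9.62
offset mm [-121.8  123.7   29.5] twist [0.11 0.18 0.02] t 9.62
```

View pics/w4.png

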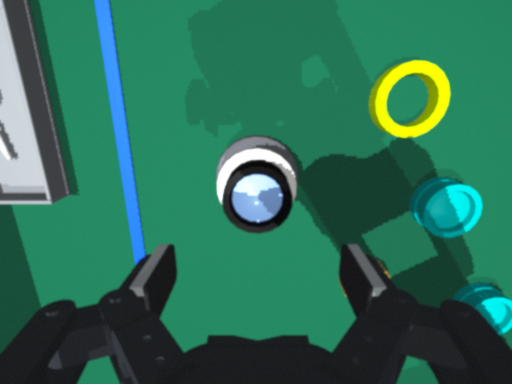

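The black cell stands upright on the plate at (258,197), within about 1.5 mm of centre. Next is the spacer.

```bash
python3 -m crank '[{"offset":[-0.04,0.04,0],"twist":[0,0,0]},{"offset":[-0.08,0.08,0.01],"twist":[0,0,0]},{"offset":[-0.122,0.124,0.03],"twist":[0,0,0]},{"offset":[-0.122,0.124,0.03],"twist":[0,0,0]},{"offset":[-0.122,0.124,0.03],"twist":[0,0,0]},{"offset":[-0.122,0.124,0.03],"twist":[0,0,0]}]' 1; python3 look.py spacer_c w5.png
```

```text
t: 10.38
tool_pos: [0.4008, 0.269, 0.1228]
tool_rot: [-3.14, -0.001, -0.004]
contact_force: [-0.1, -0.1, 0.3]
opening: 0.0852
grip_force: 0.0
tcp [0.4008 0.269  0.1228]
```

View pics/w5.png

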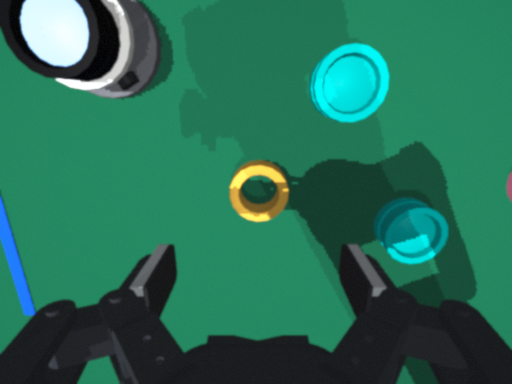

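The ring shows at (259,191). The network missed it, so I'll segment it by colour.

```bash
cat > seg.py <<'E'
from h import *
import sys
n,f,lo,hi,smin=sys.argv[1],sys.argv[2],*map(int,sys.argv[3:6]); z0=float(sys.argv[6]) if len(sys.argv)>6 else 0
o=get_obs(); K,W=cam('wrist',o); im=save('wrist',f)
H=cv2.cvtColor(im,cv2.COLOR_RGB2HSV); g=cv2.inRange(H,(lo,smin,60),(hi,255,255))
c=max(cv2.findContours(g,0,2)[0],key=cv2.contourArea); g=cv2.drawContours(0*g,[c],-1,1,-1)
x,_=fit([(K,W,g)],*DIM[n],z0); print('tcp',np.round(o['tool_pos'],4),'part',np.round(x,4),'box',cv2.boundingRect(g),'model',np.round(silh(K,W,*x,*DIM[n],z0)[1])); to(*x,0.02)
E
python3 seg.py spacer_c w5b.png 8 25 110; python3 avg.py
```

```text
tcp [0.4006 0.269  0.1227] part [0.398  0.2677] box (230, 161, 59, 59) model [229. 158. 289. 221.]
offset mm [ -2.4   1.2 102.4] twist [-0.04 -0.08  0.04] t 10.53
avg [0.3995 0.2683 0.1217] [0.0003 0.0002 0.0003] [-0.  -0.2  0.2]
```

```bash
python3 -m crank '[{"offset":[-0.001,0,0.06],"twist":[0,0,0]},{"offset":[-0.001,0,0.1],"twist":[0,0,0]},{"offset":[-0.001,0,0.115],"twist":[0,0,0]},{"offset":[-0.001,0,0.115],"twist":[0,0,0]}]' 1 >/dev/null; python3 -m crank '[{"offset":[0,0,0],"twist":[0,0,0]},{"offset":[0,0,0],"twist":[0,0,0]},{"offset":[0,0,0],"twist":[0,0,0]},{"offset":[0,0,0],"twist":[0,0,0]},{"offset":[0,0,0],"twist":[0,0,0]}]' 0 35; python3 avg.py; python3 -c "
from h import *
to(.521,.392,.15)"
```

```text
t: 11.95
tool_pos: [0.3996, 0.2686, 0.0088]
tool_rot: [-3.14, -0.0, -0.005]
contact_force: [-1.3, -0.4, 5.2]
opening: 0.0524
grip_force: 35.9
avg [0.3996 0.2686 0.0088] [0. 0. 0.] [-1.2 -1.2  5.7]
offset mm [ 121.9 -123.5 -140.7] twist [-0.07 -0.19  0.01] t 12.25
```

```bash
python3 -m crank '[{"offset":[0,0,-0.03],"twist":[0,0,0]},{"offset":[0,0,-0.09],"twist":[0,0,0]},{"offset":[0.03,-0.03,-0.13],"twist":[0,0,0]},{"offset":[0.07,-0.07,-0.14],"twist":[0,0,0]},{"offset":[0.11,-0.11,-0.14],"twist":[0,0,0]},{"offset":[0.122,-0.123,-0.13],"twist":[0,0,0]},{"offset":[0.122,-0.123,-0.11],"twist":[0,0,0]},{"offset":[0.122,-0.123,-0.11],"twist":[0,0,0]},{"offset":[0.122,-0.123,-0.11],"twist":[0,0,0]}]'; python3 avg.py; python3 seg.py spacer_c w6.png 8 25 110 0.109
```

```text
t: 13.38
tool_pos: [0.5191, 0.3902, 0.1161]
tool_rot: [3.141, -0.0, -0.001]
contact_force: [0.8, 0.4, -2.3]
opening: 0.0526
grip_force: 37.8
avg [0.52   0.3908 0.1172] [0.0002 0.0002 0.0002] [ 0.1  0.4 -1.8]
tcp [0.5201 0.391  0.1171] part [0.5195 0.3905] box (206, 201, 104, 103) model [205. 196. 310. 305.]
offset mm [-0.7  0.6 97. ] twist [-0.03 -0.05  0.01] t 13.72
```

View pics/w6.png

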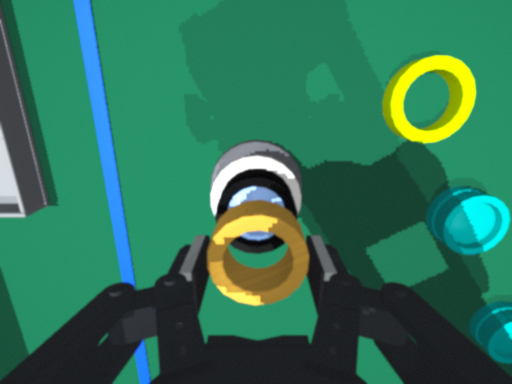

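The ring is held level at (258,255) above the black cell. I'll shift about 1 mm and feel downward.

```bash
g(){ grep -E "^t:|tool_pos|contact"; }
python3 -m crank '[{"offset":[0.001,-0.001,0.012],"twist":[0,0,0]},{"offset":[0.001,-0.001,0.022],"twist":[0,0,0]},{"offset":[0.001,-0.001,0.026],"twist":[0,0,0]},{"offset":[0.001,-0.001,0.027],"twist":[0,0,0]},{"offset":[0.001,-0.001,0.027],"twist":[0,0,0]}]' | g && python3 ok.py 2.5 && python3 -m crank '[{"offset":[0,0,0.001],"twist":[0,0,0]},{"offset":[0,0,0.002],"twist":[0,0,0]},{"offset":[0,0,0.002],"twist":[0,0,0]}]' | g && python3 ok.py 2.5 && python3 -m crank '[{"offset":[0,0,0.001],"twist":[0,0,0]},{"offset":[0,0,0.001],"twist":[0,0,0]},{"offset":[0,0,0.001],"twist":[0,0,0]}]' | g && python3 ok.py 2.5 && python3 -m crank '[{"offset":[0,0,0.001],"twist":[0,0,0]},{"offset":[0,0,0.001],"twist":[0,0,0]},{"offset":[0,0,0.001],"twist":[0,0,0]}]' | g && python3 ok.py 2.5 && python3 -m crank '[{"offset":[0,0,0.001],"twist":[0,0,0]},{"offset":[0,0,0.001],"twist":[0,0,0]},{"offset":[0,0,0.001],"twist":[0,0,0]}]' | g && python3 ok.py 2.5 && python3 -m crank '[{"offset":[0,0,0.001],"twist":[0,0,0]},{"offset":[0,0,0.001],"twist":[0,0,0]},{"offset":[0,0,0.001],"twist":[0,0,0]}]' | g; python3 avg.py
```

```text
t: 14.35
tool_pos: [0.521, 0.3921, 0.0894]
contact_force: [0.1, 0.4, -1.9]
t: 14.72
tool_pos: [0.5209, 0.392, 0.0873]
contact_force: [0.2, -1.1, -1.2]
t: 15.1
tool_pos: [0.5209, 0.392, 0.0863]
contact_force: [0.1, -0.1, -1.7]
t: 15.48
tool_pos: [0.521, 0.3921, 0.0858]
contact_force: [-0.8, -1.0, 2.0]
t: 15.85
tool_pos: [0.5211, 0.3921, 0.0858]
contact_force: [-4.0, -1.4, 5.8]
avg [0.5211 0.3921 0.0857] [0. 0. 0.] [-3.5 -2.   6.1]
```

```bash
python3 -m crank '[{"offset":[0,0,0],"twist":[0,0,0]},{"offset":[0,0,0],"twist":[0,0,0]},{"offset":[0,0,0],"twist":[0,0,0]},{"offset":[0,0,-0.03],"twist":[0,0,0]},{"offset":[0,0,-0.07],"twist":[0,0,0]},{"offset":[0,0,-0.09],"twist":[0,0,0]},{"offset":[0,0,-0.09],"twist":[0,0,0]},{"offset":[0,0,-0.09],"twist":[0,0,0]},{"offset":[0,0,-0.09],"twist":[0,0,0]}]' 1 >/dev/null; python3 seg.py spacer_c w7.png 8 25 110 0.077; python3 -c "
from h import *
to(.3975,-.2765,.20)"
```

```text
tcp [0.5199 0.3914 0.1719] part [0.52  0.392] box (224, 163, 65, 69) model [222. 161. 290. 231.]
offset mm [  0.3  -0.7 152.2] twist [0.09 0.16 0.02] t 17.32
offset mm [-122.8  668.   -26.4] twist [0.09 0.16 0.02] t 17.32
```

View pics/w7.png

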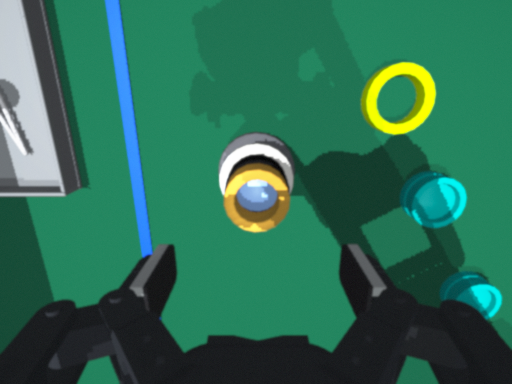

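The spacer sits concentric on the black cell at (257,197). Next is the silver cell.

```bash
python3 -m crank '[{"offset":[-0.01,0.055,0],"twist":[0,0,0]},{"offset":[-0.123,0.668,0],"twist":[0,0,0]},{"offset":[-0.123,0.668,0],"twist":[0,0,0]},{"offset":[-0.123,0.668,0],"twist":[0,0,0]},{"offset":[-0.123,0.668,0],"twist":[0,0,0]},{"offset":[-0.123,0.668,0],"twist":[0,0,0]},{"offset":[-0.123,0.668,0],"twist":[0,0,0]},{"offset":[-0.123,0.668,0],"twist":[0,0,0]},{"offset":[-0.123,0.668,0],"twist":[0,0,0]},{"offset":[-0.123,0.668,0.01],"twist":[0,0,0]},{"offset":[-0.123,0.668,0.052],"twist":[0,0,0]},{"offset":[-0.123,0.668,0.052],"twist":[0,0,0]},{"offset":[-0.123,0.668,0.052],"twist":[0,0,0]},{"offset":[-0.123,0.668,0.052],"twist":[0,0,0]},{"offset":[-0.123,0.668,0.052],"twist":[0,0,0]},{"offset":[-0.123,0.668,0.052],"twist":[0,0,0]}]' 1; python3 avg.py; python3 look.py silver_cell_c w8.png; python3 avg.py
```

```text
t: 19.32
tool_pos: [0.3988, -0.2756, 0.1231]
tool_rot: [3.141, 0.003, 0.002]
contact_force: [0.3, -0.9, 1.0]
opening: 0.0853
grip_force: 0.0
avg [ 0.3983 -0.2758  0.1226] [0.0002 0.0001 0.0002] [-0.1  0.1 -0.2]
tcp [ 0.3981 -0.276   0.1224]
silver_cell_c 0.93 [261. 189.  60.  65.] [ 0.3967 -0.2772] model box [228. 157. 289. 221.]
offset mm [ -1.4   1.2 102.3] twist [-0.    0.    0.01] t 19.73
avg [ 0.3981 -0.2761  0.1223] [0. 0. 0.] [-0.2 -0.1  0.1]
```

View pics/w8.png

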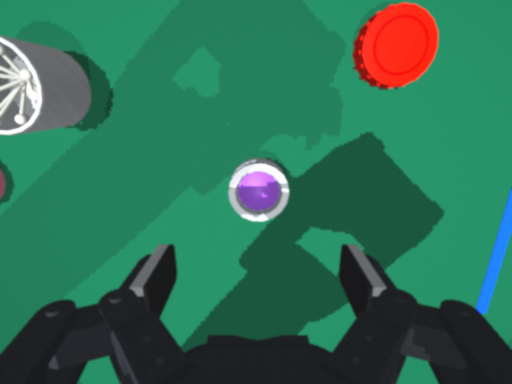

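The silver cell is at (259,189), matching the model box. I'll grip it.

```bash
python3 -m crank '[{"offset":[-0.001,0.001,0.06],"twist":[0,0,0]},{"offset":[-0.0015,0.001,0.1],"twist":[0,0,0]},{"offset":[-0.0015,0.001,0.116],"twist":[0,0,0]},{"offset":[-0.0015,0.001,0.116],"twist":[0,0,0]}]' 1 >/dev/null; python3 -m crank '[{"offset":[0,0,0],"twist":[0,0,0]},{"offset":[0,0,0],"twist":[0,0,0]},{"offset":[0,0,0],"twist":[0,0,0]},{"offset":[0,0,0],"twist":[0,0,0]},{"offset":[0,0,0],"twist":[0,0,0]}]' 0 35; python3 avg.py; python3 -c "
from h import *
to(.5205,.392,.15)"
```

```text
t: 21.15
tool_pos: [0.398, -0.2782, 0.0086]
tool_rot: [3.139, 0.0, 0.004]
contact_force: [-0.7, 0.9, 6.1]
opening: 0.0527
grip_force: 36.6
avg [ 0.398  -0.2782  0.0086] [0. 0. 0.] [-0.5  1.1  6.6]
offset mm [ 123.1 -669.9 -142.7] twist [ 0.14 -0.16  0.02] t 21.45
```

```bash
python3 -m crank '[{"offset":[0,0,-0.03],"twist":[0,0,0]},{"offset":[0,0,-0.09],"twist":[0,0,0]},{"offset":[0.007,-0.03,-0.14],"twist":[0,0,0]},{"offset":[0.12,-0.64,-0.16],"twist":[0,0,0]},{"offset":[0.12,-0.64,-0.16],"twist":[0,0,0]},{"offset":[0.12,-0.64,-0.16],"twist":[0,0,0]},{"offset":[0.12,-0.64,-0.16],"twist":[0,0,0]},{"offset":[0.12,-0.64,-0.16],"twist":[0,0,0]},{"offset":[0.12,-0.64,-0.16],"twist":[0,0,0]},{"offset":[0.12,-0.64,-0.16],"twist":[0,0,0]},{"offset":[0.12,-0.64,-0.16],"twist":[0,0,0]},{"offset":[0.12,-0.64,-0.16],"twist":[0,0,0]},{"offset":[0.123,-0.67,-0.15],"twist":[0,0,0]},{"offset":[0.123,-0.67,-0.132],"twist":[0,0,0]},{"offset":[0.123,-0.67,-0.132],"twist":[0,0,0]},{"offset":[0.123,-0.67,-0.132],"twist":[0,0,0]},{"offset":[0.123,-0.67,-0.132],"twist":[0,0,0]}]'; python3 avg.py; python3 look.py silver_cell_c w9.png 0.132
```

```text
t: 23.58
tool_pos: [0.52, 0.3921, 0.1395]
tool_rot: [-3.141, 0.002, -0.002]
contact_force: [-0.0, -0.7, -0.4]
opening: 0.053
grip_force: 37.5
avg [0.5198 0.3924 0.1392] [0.0001 0.0002 0.0003] [-0. -0. -1.]
tcp [0.5196 0.3926 0.1387]
silver_cell_c 0.93 [260. 254. 105. 111.] [0.5196 0.3922] model box [203. 196. 312. 309.]
offset mm [  0.2   0.6 118.4] twist [-0.   -0.01  0.  ] t 23.98
```

View pics/w9.png

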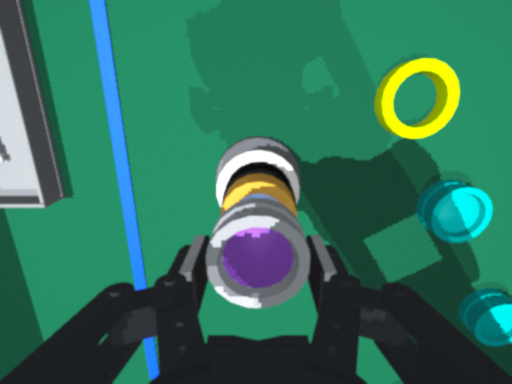

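The silver cell is held level at (258,256), about 1 mm short in x. I'll feel down.

```bash
g(){ grep -E "^t:|tool_pos|contact"; }
python3 -m crank '[{"offset":[0.001,0,0.012],"twist":[0,0,0]},{"offset":[0.001,0,0.021],"twist":[0,0,0]},{"offset":[0.001,0,0.025],"twist":[0,0,0]},{"offset":[0.001,0,0.026],"twist":[0,0,0]},{"offset":[0.001,0,0.026],"twist":[0,0,0]}]' | g && python3 ok.py 2.5 && python3 -m crank '[{"offset":[0,0,0.001],"twist":[0,0,0]},{"offset":[0,0,0.002],"twist":[0,0,0]},{"offset":[0,0,0.002],"twist":[0,0,0]}]' | g && python3 ok.py 2.5 && python3 -m crank '[{"offset":[0,0,0.001],"twist":[0,0,0]},{"offset":[0,0,0.001],"twist":[0,0,0]},{"offset":[0,0,0.001],"twist":[0,0,0]}]' | g && python3 ok.py 2.5 && python3 -m crank '[{"offset":[0,0,0.001],"twist":[0,0,0]},{"offset":[0,0,0.001],"twist":[0,0,0]},{"offset":[0,0,0.001],"twist":[0,0,0]}]' | g && python3 ok.py 2.5 && python3 -m crank '[{"offset":[0,0,0.001],"twist":[0,0,0]},{"offset":[0,0,0.001],"twist":[0,0,0]},{"offset":[0,0,0.001],"twist":[0,0,0]}]' | g && python3 ok.py 2.5 && python3 -m crank '[{"offset":[0,0,0.001],"twist":[0,0,0]},{"offset":[0,0,0.001],"twist":[0,0,0]},{"offset":[0,0,0.001],"twist":[0,0,0]}]' | g; python3 avg.py
```

```text
t: 24.6
tool_pos: [0.5205, 0.3931, 0.1124]
contact_force: [-0.2, -0.1, -0.4]
t: 24.98
tool_pos: [0.5204, 0.393, 0.1103]
contact_force: [-0.1, -0.7, -1.2]
t: 25.35
tool_pos: [0.5205, 0.393, 0.1096]
contact_force: [-0.8, -0.5, 0.7]
t: 25.72
tool_pos: [0.5206, 0.3931, 0.1095]
contact_force: [-2.6, -1.6, 4.4]
avg [0.5206 0.3931 0.1095] [0. 0. 0.] [-2.5 -1.3  5.5]
```

Contact came where predicted (0.1095). I'll release, rise and check.

```bash
python3 -m crank '[{"offset":[0,0,0],"twist":[0,0,0]},{"offset":[0,0,0],"twist":[0,0,0]},{"offset":[0,0,0],"twist":[0,0,0]},{"offset":[0,0,-0.03],"twist":[0,0,0]},{"offset":[0,0,-0.07],"twist":[0,0,0]},{"offset":[0,0,-0.09],"twist":[0,0,0]},{"offset":[0,0,-0.09],"twist":[0,0,0]},{"offset":[0,0,-0.09],"twist":[0,0,0]},{"offset":[0,0,-0.09],"twist":[0,0,0]}]' 1 >/dev/null; python3 look.py silver_cell_c w10.png 0.101; python3 -c "
from h import *
to(.5155,-.386,.12)"
```

```text
tcp [0.5195 0.3924 0.1959]
silver_cell_c 0.58 [258. 198.  64.  72.] [0.5196 0.3928] model box [222. 161. 290. 233.]
offset mm [  0.3  -0.4 176.6] twist [0.08 0.13 0.02] t 27.25
offset mm [ -4.3 778.5  77.6] twist [0.08 0.13 0.02] t 27.25
```

View pics/w10.png

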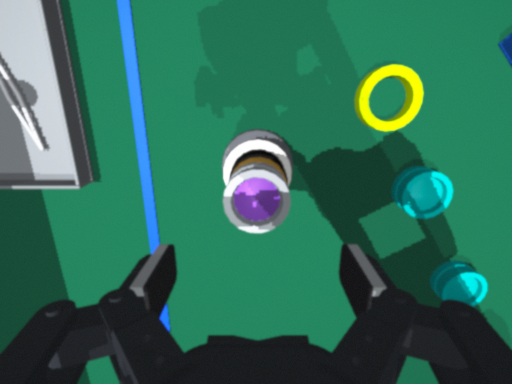

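The silver cell sits well at (257,199). On to the cap.

```bash
python3 -m crank '[{"offset":[0,0.055,0],"twist":[0,0,0]},{"offset":[-0.004,0.778,0],"twist":[0,0,0]},{"offset":[-0.004,0.778,0],"twist":[0,0,0]},{"offset":[-0.004,0.778,0],"twist":[0,0,0]},{"offset":[-0.004,0.778,0],"twist":[0,0,0]},{"offset":[-0.004,0.778,0],"twist":[0,0,0]},{"offset":[-0.004,0.778,0],"twist":[0,0,0]},{"offset":[-0.004,0.778,0],"twist":[0,0,0]},{"offset":[-0.004,0.778,0],"twist":[0,0,0]},{"offset":[-0.004,0.778,0],"twist":[0,0,0]},{"offset":[-0.004,0.778,0.01],"twist":[0,0,0]},{"offset":[-0.004,0.778,0.03],"twist":[0,0,0]},{"offset":[-0.004,0.778,0.077],"twist":[0,0,0]},{"offset":[-0.004,0.778,0.077],"twist":[0,0,0]},{"offset":[-0.004,0.778,0.077],"twist":[0,0,0]},{"offset":[-0.004,0.778,0.077],"twist":[0,0,0]},{"offset":[-0.004,0.778,0.077],"twist":[0,0,0]},{"offset":[-0.004,0.778,0.077],"twist":[0,0,0]}]' 1; python3 avg.py; python3 look.py cap_c w11.png
```

```text
t: 29.5
tool_pos: [0.5173, -0.3848, 0.1227]
tool_rot: [3.14, 0.002, 0.002]
contact_force: [-0.1, 0.7, -0.9]
opening: 0.0855
grip_force: 0.0
avg [ 0.5168 -0.3849  0.1217] [0.0002 0.0001 0.0003] [-0.1 -0.4  0. ]
tcp [ 0.5166 -0.385   0.1213]
cap_c 0.81 [258. 190.  67.  65.] [ 0.5157 -0.3855] model box [225. 154. 290. 222.]
offset mm [ -0.8   0.5 101.2] twist [-0.01  0.01  0.01] t 29.9
```

View pics/w11.png

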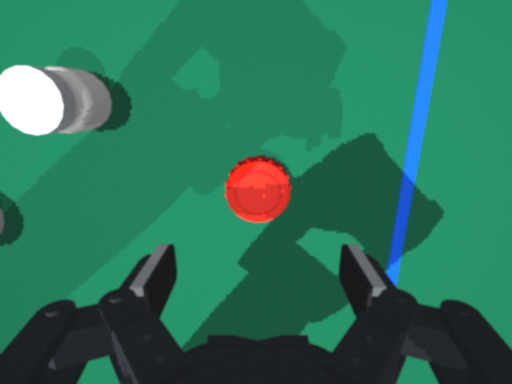

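The cap is at (258,189). I'll grip it.

```bash
python3 -m crank '[{"offset":[-0.001,0,0.06],"twist":[0,0,0]},{"offset":[-0.001,0.0005,0.1],"twist":[0,0,0]},{"offset":[-0.001,0.0005,0.115],"twist":[0,0,0]},{"offset":[-0.001,0.0005,0.115],"twist":[0,0,0]}]' 1 >/dev/null; python3 -m crank '[{"offset":[0,0,0],"twist":[0,0,0]},{"offset":[0,0,0],"twist":[0,0,0]},{"offset":[0,0,0],"twist":[0,0,0]},{"offset":[0,0,0],"twist":[0,0,0]},{"offset":[0,0,0],"twist":[0,0,0]}]' 0 35; python3 avg.py; python3 -c "
from h import *
to(.5205,.3925,.166)"
```

```text
t: 31.02
tool_pos: [0.5172, -0.3869, 0.0093]
tool_rot: [3.139, 0.0, 0.006]
contact_force: [0.1, 0.6, 6.1]
opening: 0.0563
grip_force: 37.8
avg [ 0.5172 -0.3869  0.0093] [0. 0. 0.] [-0.1  0.4  6.3]
offset mm [   4.  -778.9 -159. ] twist [ 0.17 -0.2   0.01] t 31.32
```

```bash
python3 -m crank '[{"offset":[0,0,-0.03],"twist":[0,0,0]},{"offset":[0,0,-0.09],"twist":[0,0,0]},{"offset":[0,-0.02,-0.145],"twist":[0,0,0]},{"offset":[0.002,-0.07,-0.18],"twist":[0,0,0]},{"offset":[0.004,-0.75,-0.18],"twist":[0,0,0]},{"offset":[0.004,-0.75,-0.18],"twist":[0,0,0]},{"offset":[0.004,-0.75,-0.18],"twist":[0,0,0]},{"offset":[0.004,-0.75,-0.18],"twist":[0,0,0]},{"offset":[0.004,-0.75,-0.18],"twist":[0,0,0]},{"offset":[0.004,-0.75,-0.18],"twist":[0,0,0]},{"offset":[0.004,-0.75,-0.18],"twist":[0,0,0]},{"offset":[0.004,-0.75,-0.18],"twist":[0,0,0]},{"offset":[0.004,-0.75,-0.18],"twist":[0,0,0]},{"offset":[0.004,-0.75,-0.18],"twist":[0,0,0]},{"offset":[0.004,-0.779,-0.175],"twist":[0,0,0]},{"offset":[0.004,-0.779,-0.159],"twist":[0,0,0]},{"offset":[0.004,-0.779,-0.159],"twist":[0,0,0]},{"offset":[0.004,-0.779,-0.159],"twist":[0,0,0]},{"offset":[0.004,-0.779,-0.159],"twist":[0,0,0]}]'; python3 avg.py; python3 look.py cap_c w12.png 0.157
```

```text
t: 33.7
tool_pos: [0.5201, 0.3925, 0.1664]
tool_rot: [-3.141, 0.002, -0.002]
contact_force: [-0.5, -0.9, -0.6]
opening: 0.0564
grip_force: 38.0
avg [0.5199 0.3928 0.166 ] [0.0002 0.0002 0.0003] [-0.1  0.1 -1. ]
tcp [0.5196 0.3932 0.1657]
cap_c 0.72 [258. 252. 111. 112.] [0.5188 0.3926] model box [201. 193. 314. 308.]
offset mm [ -0.8   0.7 145.5] twist [-0.01 -0.01 -0.  ] t 34.1
```

View pics/w12.png

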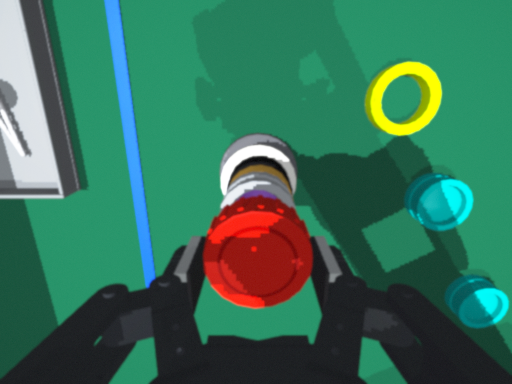

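The cap is held level at (258,252). I'll correct it by 1.5 mm and feel down; contact should come near 0.136.

```bash
g(){ grep -E "^t:|tool_pos|contact"; }
python3 -m crank '[{"offset":[0.0015,0.0005,0.012],"twist":[0,0,0]},{"offset":[0.0015,0.0005,0.021],"twist":[0,0,0]},{"offset":[0.0015,0.0005,0.025],"twist":[0,0,0]},{"offset":[0.0015,0.0005,0.026],"twist":[0,0,0]},{"offset":[0.0015,0.0005,0.026],"twist":[0,0,0]}]' | g && python3 ok.py 2.5 && python3 -m crank '[{"offset":[0,0,0.001],"twist":[0,0,0]},{"offset":[0,0,0.002],"twist":[0,0,0]},{"offset":[0,0,0.002],"twist":[0,0,0]}]' | g && python3 ok.py 2.5 && python3 -m crank '[{"offset":[0,0,0.001],"twist":[0,0,0]},{"offset":[0,0,0.001],"twist":[0,0,0]},{"offset":[0,0,0.001],"twist":[0,0,0]}]' | g && python3 ok.py 2.5 && python3 -m crank '[{"offset":[0,0,0.001],"twist":[0,0,0]},{"offset":[0,0,0.001],"twist":[0,0,0]},{"offset":[0,0,0.001],"twist":[0,0,0]}]' | g && python3 ok.py 2.5 && python3 -m crank '[{"offset":[0,0,0.001],"twist":[0,0,0]},{"offset":[0,0,0.001],"twist":[0,0,0]},{"offset":[0,0,0.001],"twist":[0,0,0]}]' | g && python3 ok.py 2.5 && python3 -m crank '[{"offset":[0,0,0.001],"twist":[0,0,0]},{"offset":[0,0,0.001],"twist":[0,0,0]},{"offset":[0,0,0.001],"twist":[0,0,0]}]' | g; python3 avg.py
```

```text
t: 34.72
tool_pos: [0.521, 0.3931, 0.1394]
contact_force: [-0.2, -0.4, -0.6]
t: 35.1
tool_pos: [0.5209, 0.393, 0.1373]
contact_force: [-0.2, -1.1, -0.7]
t: 35.48
tool_pos: [0.5209, 0.393, 0.1363]
contact_force: [0.2, 0.2, -1.1]
t: 35.85
tool_pos: [0.5212, 0.3931, 0.1362]
contact_force: [-2.6, -0.9, 5.3]
avg [0.5212 0.3931 0.1362] [0. 0. 0.] [-2.  -1.7  5.4]
```

```bash
python3 -m crank '[{"offset":[0,0,0],"twist":[0,0,0]},{"offset":[0,0,0],"twist":[0,0,0]},{"offset":[0,0,0],"twist":[0,0,0]},{"offset":[0,0,-0.03],"twist":[0,0,0]},{"offset":[0,0,-0.07],"twist":[0,0,0]},{"offset":[0,0,-0.09],"twist":[0,0,0]},{"offset":[0,0,-0.09],"twist":[0,0,0]},{"offset":[0,0,-0.09],"twist":[0,0,0]},{"offset":[0,0,-0.09],"twist":[0,0,0]}]' 1 >/dev/null; python3 look.py cap_c w13.png 0.127; python3 -c "
from h import *
a=cv2.imread('pics/w13.png')
save('scene','s2.png'); b=cv2.imread('pics/s2.png')[130:300,300:512]
b=cv2.resize(b,None,fx=2,fy=2)
c=np.zeros((384,800,3),np.uint8); c[:,:376]=a[:,60:436]; c[:340,376:]=b
cv2.imwrite('pics/fin.png',c)"
```

```text
tcp [0.52   0.3924 0.2229]
cap_c 0.92 [256. 197.  74.  72.] [0.5196 0.3931] model box [220. 159. 292. 234.]
offset mm [ -0.3  -0.7 203.5] twist [0.08 0.13 0.01] t 37.38
```

View pics/fin.png

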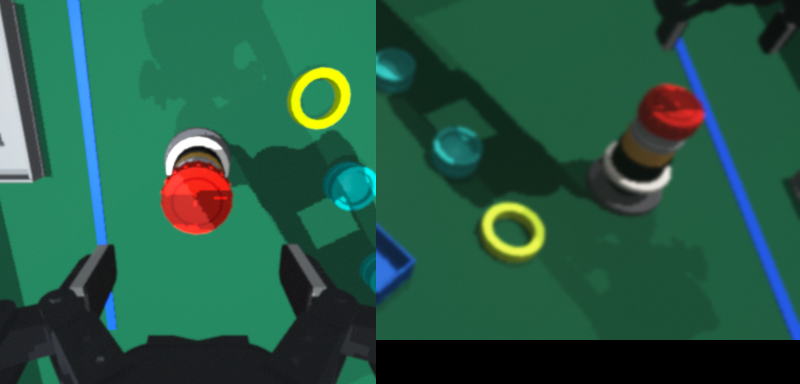

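The stack stands aligned on the stage, in the order black, brass, silver, red. The gripper is clear of it, so I'll hand in the job.

```bash
python3 -c "
from station import *
print(finish_job())"
```

```text
the job is handed in; nothing more can be done
None
```

The lens kit is stacked on the stage in the order asked (black cell, brass spacer, silver cell, red cap), upright and within about 2 mm of centre by the wrist camera; each part was set down by feel at about 5–6 N, and the job was handed in at about 37 s.

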